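# Unlock the marking stand and strike its punch

### The arm

A 6-joint arm with a two-finger parallel gripper is mounted at the origin on the work surface. World frame = base frame: x ahead of the robot, y to its left, z up, the work surface at z = 0. Lengths are in m, angles in degrees, forces in N, time in s.
With the tool pointing down it reaches from about 0.375 to 0.9 m from the base axis. Payload 3.1 kg.
Tool frame: the origin (TCP) lies at the very end of the fingers, on their centre line; the grasp point (between the pads) lies 19 mm behind it (grasp_offset is the distance from the TCP to the grasp point, in m); z points along the fingers, y is the direction in which the jaws open and shut (so a half turn about z gives the same grasp; the last joint's range is limited). The gripper opens to 87 mm and grips with 3 to 60 N. Pads are 19 mm wide; open, the fingers measure 117 mm over their backs; the gripper's body (75 mm by 190 mm) begins 51 mm behind the grasp point.
Start: joints at [53.027, 30.224, 82.088, -0, 67.689, -10.227], TCP at [0.281, 0.558, 0.223] pointing down, gripper open.
Joint ranges: [-176.69, 176.69], [-43.24, 126.21], [12.49, 139.97], [-82, 262], [0, 151.66], [-163.58, 163.58]. Speed limits (degrees/s): [159.86, 159.86, 180, 180, 180, 180].

### API

Orientations are given as a 3x3 rotation matrix whose columns are the frame's x, y, z axes.
In Python, from rig import * gives the robot as it stands. The module is installed in compiled form; this text tells all that it offers.
- The arm moves only by the tool play_rows, never from a script. Its argument "plan" is a list that holds one entry, the list of rows, each a list of 7 numbers: the shift along the world's x, y, z each as a share of 5 cm, from -1 to 1, then the turn, a rotation vector about the world's x, y, z each as a share of pi rad, from -1 to 1, then the gripper's target within -1 to 1 (fully open at 1, half-way at 0, shut at -1). A call has 1 to 12 rows; each row shifts and turns the commanded pose from where the row before left it; what a row does not reach is not made up. A row lasts 1/10 s, in which the tool goes at most 50 mm and 8.59 degrees, less where a joint would pass 70% of its speed; a pose out of reach is approached as far as the arm can. A call with a number of a shift or a turn outside -1 to 1 is refused whole. A call with a gripper value outside its range is refused whole. The fingers move at their own pace and stop on an object; the grip force is fixed at half the most. Time passes only in rows, so rows that do not move let the fingers close. It gives the time, the measured TCP pose, the force and the opening at its end, in the units of the state.
- read_state(): the state, without advancing time (a new reading comes with each control period).
- capture(name): name is "scene" or "top" or "wrist"; returns the picture (420x560x3 uint8, red, green, blue); there is no depth.
- camera_params(name): a dict with "intrinsics" (3x3 intrinsics, pixels), "R" (3x3) and "t" (3): a world point X has camera coordinates R X + t; the wrist camera has in their place "mount" (4x4, takes a point from camera to tool coordinates, whose origin is the TCP and whose axes are the flange's). Camera axes: x right, y down, z forward; pixel columns grow to the right and rows downward; lengths in m; the calibration is good to about 2 mm. A picture is of the moment at which its call begins: read the wrist's pose just before it. camera_params takes no time and is no camera call.
- hand_in(): hands the job in, once; it reports no verdict.
The state is a dict: "time_s": time; "joint_positions": joint angles; "qvel": joint speeds; "tau": joint torques, N m; "position": TCP position; "tcp_rot": TCP orientation; "force": force on the tool from outside, world axes, zero at the start; "moment": the same for the moment, N m; "opening": opening from 0.0 (shut) to 1.0 (fully open).
Only numpy, scipy, OpenCV 4.12 (cv2) and the standard library are available. Lean on these libraries where they do the work, as an engineer would, in place of code of your own. Each camera call takes 0.05 s, during which the arm holds its last target. There are 200 camera calls.

### The job

On the marking stand with the brass punch head, slide the red lock fully to its open end (green dot). Then, holding the mallet, strike the brass punch all the way down to its stop with a brisk blow rather than a slow press, let it spring back up, and put the mallet back on its rest as it was, head standing on the blue felt and handle along the rest. Leave the dark-headed stand and the dish of rings alone, and do not push the punch with the gripper itself.

Things in the scene. Friction and masses are not known exactly. Their poses are not given: they have to be found in the camera images.
- brass_stand: The marking stand to use: grey base and bridge, brass punch head, red lock knob. Fixed. Origin: centre of the underside. Base 140 (x) x 124 (y) x 20 mm; lock slide on its front (-x) part, behind it a bridge (x +7 to +43 mm, full width, top at 58 mm) through which the punch runs upright at x = +25 mm, y = 0. Green dot at the open (+y) end of the slide, white at the locked end.
- brass_punch_top (a point): Centre of the flat top of the brass punch head (24 mm diameter, 10 mm thick), 92 mm above the bench when the punch is up. The punch stands on a return spring.
- brass_punch (a joint): How far the brass punch is driven down, m: 0 up, 0.018 at its bottom stop. The spring takes about 5 N at the top and 10 N at the bottom and brings the punch back up by itself. A brisk blow moves it at 0.05 m/s or more.
- red_lock_knob (a point): Top centre of the red lock knob, an upright round post of 14 mm diameter; its top is 60.5 mm above the bench, its foot plate (18 x 22 mm) 27.5 mm, the slide runs on the base's 20 mm high top at x = -35 mm of the stand.
- red_lock (a joint): Position of the red lock, m, along the stand's +y: 0 locked (white dot), 0.040 at the open end stop (green dot). It slides with about 2 N of friction and stays where it is left.
- mallet: Loose mallet, 0.26 kg. Origin: centre of the head's lower face. Head: upright wooden cylinder, 40 mm diameter, 64 mm high, two brass bands, flat striking faces. Handle: flat-sided bar 16 mm wide, 22 mm high, level along -x to x = -170 mm, centre line 32 mm above the origin. It starts with the head standing on the rest's felt.
- mallet_handle (a point): Point on the centre line of the mallet's handle, 55 mm from the head's axis, a good place to grip across the handle.
- mallet_rest: Fixed wooden mallet rest; origin on the bench below the centre of its blue felt disc (60 mm diameter), where the mallet's head stands. Board 225 (x -185 to +40 mm) x 80 x 8 mm; a block at x -170 to -140 mm, 50 mm wide, top at 29 mm, carries the handle's end.
- dark_stand: The other marking stand, to be left alone: the same build and size, but with a dark steel punch head and a blue lock knob. Fixed. Origin: centre of the underside. Base 140 (x) x 124 (y) x 20 mm; lock slide on its front (-x) part, behind it a bridge (x +7 to +43 mm, full width, top at 58 mm) through which the punch runs upright at x = +25 mm, y = 0.
- dark_punch_top (a point): Top centre of the dark punch head of the other stand, 92 mm above the bench.
- blue_lock_knob (a point): Top centre of the blue lock knob of the other stand, 60.5 mm above the bench.
- ring_dish: Loose white ceramic dish with two rings lying in it, 76 mm diameter, 16 mm high; origin at the centre of its underside. To be left alone.

How it is judged:
By the outcome, as a careful person would: the job done as asked, in the order asked, and still so for the second after the job is handed in, with the robot touching nothing.
It also fails if it takes over 64 s, if anything falls off the work surface, if the arm or the gripper's body presses on something with over 40 N, if the wrist force passes 120 N, or if a joint passes its speed limit or range.

## Working session

There is one attempt and no reset: what is moved stays moved. The work goes in short steps, Python scripts to look and compute and a tool call to move; the robot and the scene stay as the last step left them, time stands still between calls to the robot, and variables do not carry over. Pictures are saved under pics/ and viewed, about 8 in all and at most 12, crops included, and the job is handed in when it is done.

Besides the shell and the picture viewer there is one more tool, called after ">>>" by a JSON object that holds its "op" and its "data", one argument or row to a line. play_rows: Moves the arm, as the interface text tells. Its arguments: {"type":"object","properties":{"plan":{"type":"array"}},"required":["plan"]}

```bash
mkdir -p pics; cat > h.py <<'E'
from rig import *
import numpy as np, cv2
def save(n,im): cv2.imwrite('pics/'+n+'.png',im[:,:,::-1])
def ray(cam,uv,z,state=None):
    p=camera_params(cam);K=np.array(p["intrinsics"])
    d=np.linalg.inv(K)@[uv[0],uv[1],1]
    if cam=="wrist":
        M=np.array(p["mount"]);R=np.array(state["tcp_rot"]);
        o=R@M[:3,3]+state["position"];d=R@M[:3,:3]@d
    else:
        R=np.array(p["R"]);o=-R.T@p["t"];d=R.T@d
    return o+d*(z-o[2])/d[2]
E
python3 - <<'E'
from h import *
a=capture("scene");b=capture("top");save("s0",a);save("t0",b)
s=read_state();print(s["time_s"],np.round(s["tcp_rot"],3),s["force"],s["opening"])
for c in("scene","top"):
    p=camera_params(c);R=np.array(p["R"]);print(c,np.array(p["intrinsics"])[0],-R.T@p["t"],R[2])
print(camera_params("wrist"))
E
```

```text
0.1 [[-0.893  0.45  -0.001]
 [ 0.45   0.893 -0.002]
 [ 0.    -0.002 -1.   ]] [0.2739621  0.61867555 0.22978864] 0.9996780455407354
scene [414.64076818   0.         281.15021703] [ 1.20473981 -0.03720666  0.61167228] [-0.80574742  0.04059702 -0.59086629]
top [415.55727205   0.         275.67634163] [ 0.33252973 -0.02175623  0.91883166] [ 0.18826091  0.02186021 -0.98187574]
{'intrinsics': array([[301.33679212,   0.        , 281.88290123],
       [  0.        , 301.33679212, 208.03077784],
       [  0.        ,   0.        ,   1.        ]]), 'mount': array([[ 8.24327426e-05, -9.58294793e-01, -2.85781531e-01,
         7.91132053e-02],
       [ 9.99999338e-01,  4.07001782e-04, -1.07632918e-03,
         4.78627067e-04],
       [ 1.14775424e-03, -2.85781253e-01,  9.58294192e-01,
        -1.61932914e-01],
       [ 0.00000000e+00,  0.00000000e+00,  0.00000000e+00,
         1.00000000e+00]])}
```

View pics/t0.png

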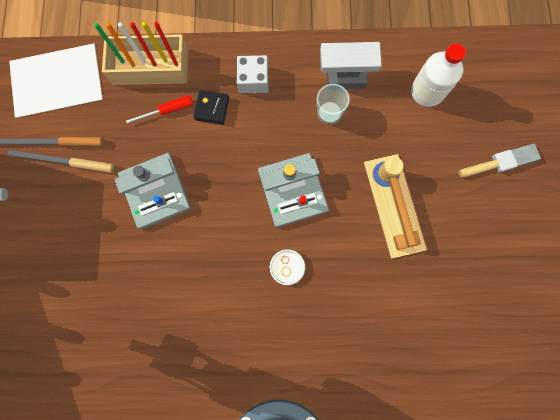

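View pics/s0.png

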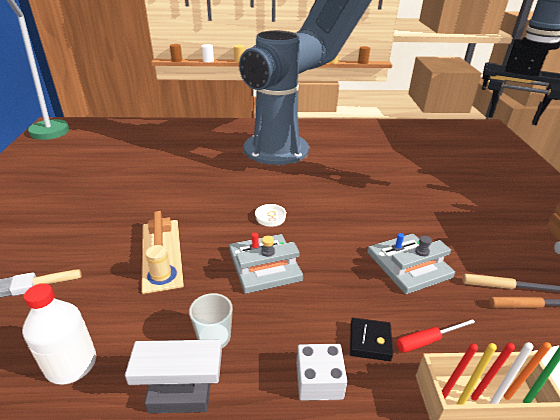

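The top view shows the brass stand (yellow head near (289,171), red knob near (303,200), green dot near (277,210)), the mallet (head near (393,166), handle running to about (410,240)) and the dish at (288,267). The dark stand is at (152,190). Next I'll measure these with masks.

```bash
python3 - <<'E'
from h import *
b=cv2.imread('pics/t0.png');hsv=cv2.cvtColor(b,cv2.COLOR_BGR2HSV)
def blob(box,lo,hi,z,n,im=hsv,cam="top"):
    x0,y0,x1,y1=box
    m=cv2.inRange(im[y0:y1,x0:x1],lo,hi);k,l,st,c=cv2.connectedComponentsWithStats(m)
    if k<2: print(n,'none');return
    i=1+np.argmax(st[1:,4]);uv=c[i]+[x0,y0]
    w=ray(cam,uv,z);print(cam,n,uv.round(1),st[i],w.round(4));return w
blob((255,150,330,230),(22,120,120),(35,255,255),.092,'brass')
blob((255,180,330,230),(0,150,120),(6,255,255),.055,'redknob')
blob((255,195,300,225),(45,80,80),(80,255,255),.0205,'green')
blob((310,180,330,210),(0,0,190),(179,60,255),.0205,'white')
blob((365,150,410,190),(100,120,50),(125,255,255),.009,'felt')
blob((360,150,430,260),(5,150,120),(14,255,220),.043,'handle')
# base outline
m=cv2.inRange(hsv[140:235,250:335],(70,10,60),(110,90,255))
cs,_=cv2.findContours(m,0,2);c=max(cs,key=cv2.contourArea);print(cv2.minAreaRect(c+np.array([250,140])))
im=cv2.resize(b[145:260,250:440],None,fx=4,fy=4,interpolation=cv2.INTER_CUBIC);cv2.imwrite('pics/t0c.png',im)
s=cv2.cvtColor(cv2.imread('pics/s0.png'),cv2.COLOR_BGR2HSV)
blob((230,225,310,290),(22,120,120),(35,255,255),.092,'brass',s,"scene")
blob((245,228,265,252),(0,150,120),(6,255,255),.050,'red',s,"scene")
blob((275,232,300,245),(45,80,80),(80,255,255),.0205,'green',s,"scene")
E
```

```text
top brass [289.2 169.1] [29 14 11 11 90] [ 0.5712 -0.0322  0.092 ]
top redknob [302.1 199.6] [44 16  7  9 48] [ 0.5143 -0.0589  0.055 ]
top green [275.3 209.9] [18 13  5  5 18] [ 0.4995 -0.0008  0.0205]
top white [317.2 197.8] [  0  11  16  15 139] [ 0.5251 -0.0936  0.0205]
top felt [379.3 176.4] [  9  13  15  24 121] [ 0.5743 -0.2352  0.009 ]
top handle [382.1 200.6] [   0    0   70  110 2385] [ 0.5118 -0.2302  0.043 ]
((293.71563720703125, 189.38531494140625), (61.49244689941406, 57.086448669433594), 73.3007583618164)
scene brass [267.6 239.1] [33 11 10  8 45] [ 0.5709 -0.0308  0.092 ]
scene red [254.6 239.2] [ 6  4  8 16 96] [ 0.5197 -0.0581  0.05  ]
scene green [281.5 242.5] [ 5 10  4  2  8] [0.4958 0.0007 0.0205]
```

View pics/t0c.png

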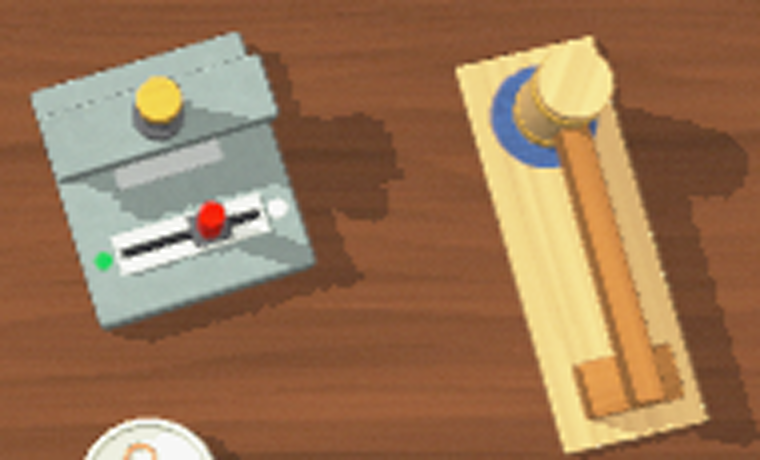

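```bash
python3 - <<'E'
from h import *
P=lambda x,y,z:ray("top",(250+(x+.5)/4-.5,145+(y+.5)/4-.5),z)
for n,x,y,z in [("brass",160,98,.092),("knob",212,209,.0605),("green",104,261,.0205),("white",277,208,.0205),("headtop",577,85,.072),
 ("hend",648,398,.051),("hstart",577,140,.051),("bL",456,67,.008),("bTR",593,37,.008),("bBR",707,418,.008),("bBL",567,452,.008),
 ("sFL",103,328,.02),("sFR",315,263,.02),("sBL",32,94,.058),("sBR",277,113,.058)]:
    print(n,P(x,y,z).round(4))
g=P(104,261,.02)-P(277,208,.02);print("stand yaw",np.degrees(np.arctan2(-g[0],g[1])),np.hypot(*g[:2]))
c=np.mean([P(456,67,.008),P(593,37,.008),P(707,418,.008),P(567,452,.008)],axis=0);print("rest centre",c)
d=P(577,85,.072)-P(648,398,.051);print("mallet yaw",np.degrees(np.arctan2(d[1],d[0])),np.hypot(*d[:2]))
d=(P(456,67,.008)+P(593,37,.008)-P(707,418,.008)-P(567,452,.008))/2;print("rest yaw",np.degrees(np.arctan2(d[1],d[0])),np.hypot(*d[:2]))
d/=np.hypot(*d[:2]); print("rest origin",c+d*.0725)
E
```

```text
brass [ 0.5712 -0.0331  0.092 ]
knob [ 0.5191 -0.0598  0.0605]
green [ 0.4995 -0.0016  0.0205]
white [ 0.5277 -0.0974  0.0205]
headtop [ 0.5799 -0.2523  0.072 ]
hend [ 0.417  -0.2837  0.051 ]
hstart [ 0.5555 -0.256   0.051 ]
bL [ 0.6105 -0.2023  0.008 ]
bTR [ 0.6267 -0.2806  0.008 ]
bBR [ 0.4098 -0.3276  0.008 ]
bBL [ 0.3925 -0.251   0.008 ]
sFL [ 0.4624 -0.0006  0.02  ]
sFR [ 0.4966 -0.1173  0.02  ]
sBL [0.5845 0.0352 0.058 ]
sBR [ 0.5715 -0.0959  0.058 ]
stand yaw 16.38666339798642 0.09993386792618106
rest centre [ 0.50987876 -0.26536668  0.008     ]
mallet yaw 10.891094691936175 0.16591893628719498
rest yaw 12.412163429754104 0.22261537024141853
rest origin [ 0.58068419 -0.24978334  0.008     ]
```

>>> {"op": "play_rows", "data": {
  "plan": [
    [[0.35,-0.93,0,0,0,0.02,-1],[0.35,-0.93,0,0,0,0.02,-1],[0.35,-0.93,0,0,0,0.02,-1],[0.35,-0.93,0,0,0,0.02,-1],[0.35,-0.93,0,0,0,0.02,-1],[0.35,-0.93,0,0,0,0.02,-1],[0.35,-0.93,0,0,0,0.02,-1],[0.35,-0.93,0,0,0,0.02,-1],[0.35,-0.93,0,0,0,0.02,-1],[0.35,-0.93,0,0,0,0.02,-1],[0.35,-0.93,0,0,0,0.02,-1],[0.35,-0.93,0,0,0,0.02,-1]]
  ]
}}

```text
time_s: 1.3
position: [0.4913, -0.0018, 0.2224]
tcp_rot: [[-0.958, -0.285, -0.0], [-0.285, 0.958, 0.0], [0.0, 0.0, -1.0]]
force: [0.3, -0.3, 0.1]
opening: 0.03
```

>>> {"op": "play_rows", "data": {
  "plan": [
    [[0.37,-0.98,-0.4,0,0,0,-1],[0.37,-0.98,-0.4,0,0,0,-1],[0,0,0,0,0,0,-1],[0,0,0,0,0,0,-1],[0,0,0,0,0,0,-1]]
  ]
}}

```text
time_s: 1.8
position: [0.5234, -0.0862, 0.1867]
tcp_rot: [[-0.959, -0.284, -0.001], [-0.284, 0.959, 0.001], [0.001, 0.001, -1.0]]
force: [-0.6, 0.1, 0.3]
opening: 0.005
```

```bash
python3 - <<'E'
from h import *
s=read_state();a=capture("wrist");save("w1",a)
print(s["time_s"],np.round(s["position"],4),np.round(s["tcp_rot"],3).tolist(),s["opening"],np.round(s["force"],2))
import pickle;pickle.dump({k:s[k] for k in("position","tcp_rot")},open("w1.pkl","wb"))
E
```

```text
1.8 [ 0.5234 -0.0862  0.1867] [[-0.959, -0.284, -0.001], [-0.284, 0.959, 0.001], [0.001, 0.001, -1.0]] 0.004888990716121697 [-0.58  0.11  0.3 ]
```

View pics/w1.png

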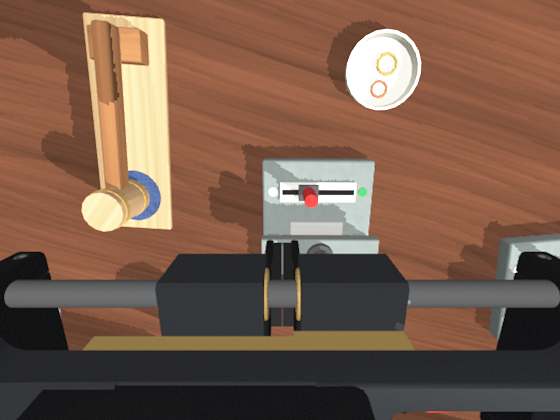

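The wrist view from above the stand shows the red knob top at (311,200), white dot (272,191), green dot (363,191). The mallet head is at (105,212) and its handle end near (104,25).

```bash
python3 - <<'E'
from h import *
import pickle;s=pickle.load(open("w1.pkl","rb"))
W=lambda x,y,z:ray("wrist",(x,y),z,s)
for n,x,y,z in[("knob",311,201,.0605),("green",363,191,.0205),("white",272,191,.0205),("head",104,212,.072),("hend",101,22,.051),("hmid",108,85,.051),("corner",264,159,.02),("corner2",373,160,.02)]:print(n,W(x,y,z).round(4))
E
```

```text
knob [ 0.5147 -0.058   0.0605]
green [0.4964 0.0011 0.0205]
white [ 0.5253 -0.0964  0.0205]
head [ 0.5788 -0.2474  0.072 ]
hend [ 0.4152 -0.2818  0.051 ]
hmid [ 0.4648 -0.2695  0.051 ]
corner [ 0.4936 -0.1145  0.02  ]
corner2 [ 0.461  -0.0006  0.02  ]
```

>>> {"op": "play_rows", "data": {
  "plan": [
    [[0.06,-0.2,0,0,0,0,-1],[0,0,-0.6,0,0,0,-1],[0,0,-0.6,0,0,0,-1],[0,0,-0.6,0,0,0,-1],[0,0,-0.6,0,0,0,-1],[0,0,-0.6,0,0,0,-1],[0,0,0,0,0,0,-1],[0,0,0,0,0,0,-1]]
  ]
}}

```text
time_s: 2.65
position: [0.5275, -0.097, 0.0372]
tcp_rot: [[-0.959, -0.284, -0.0], [-0.284, 0.959, -0.0], [0.0, 0.0, -1.0]]
force: [-0.1, 0.1, -0.6]
opening: 0.007
```

>>> {"op": "play_rows", "data": {
  "plan": [
    [[-0.045,0.153,0,0,0,0,-1],[-0.045,0.153,0,0,0,0,-1],[-0.045,0.153,0,0,0,0,-1],[-0.045,0.153,0,0,0,0,-1],[-0.045,0.153,0,0,0,0,-1],[0,0,0,0,0,0,-1]]
  ]
}}

```text
time_s: 3.25
position: [0.5159, -0.0579, 0.0373]
tcp_rot: [[-0.959, -0.284, 0.001], [-0.284, 0.959, 0.0], [-0.001, -0.0, -1.0]]
force: [0.3, -0.4, -0.3]
opening: 0.007
```

>>> {"op": "play_rows", "data": {
  "plan": [
    [[-0.017,0.057,0,0,0,0,-1],[0,0,0,0,0,0,-1]]
  ]
}}

```text
time_s: 3.45
position: [0.5152, -0.056, 0.0369]
tcp_rot: [[-0.959, -0.283, 0.0], [-0.283, 0.959, -0.0], [-0.0, -0.0, -1.0]]
force: [-0.3, -0.6, 1.3]
opening: 0.003
```

>>> {"op": "play_rows", "data": {
  "plan": [
    [[-0.017,0.057,0,0,0,0,-1],[0,0,0,0,0,0,-1]]
  ]
}}

```text
time_s: 3.65
position: [0.5144, -0.0533, 0.0369]
tcp_rot: [[-0.959, -0.283, 0.0], [-0.283, 0.959, -0.0], [-0.0, -0.0, -1.0]]
force: [1.1, -1.4, 2.1]
opening: 0.005
```

>>> {"op": "play_rows", "data": {
  "plan": [
    [[-0.017,0.057,0,0,0,0,-1],[0,0,0,0,0,0,-1]]
  ]
}}

```text
time_s: 3.85
position: [0.5135, -0.0503, 0.0369]
tcp_rot: [[-0.959, -0.283, 0.0], [-0.283, 0.959, 0.0], [-0.0, -0.0, -1.0]]
force: [1.4, -0.7, 0.7]
opening: 0.004
```

>>> {"op": "play_rows", "data": {
  "plan": [
    [[-0.017,0.057,0,0,0,0,-1],[0,0,0,0,0,0,-1]]
  ]
}}

```text
time_s: 4.05
position: [0.5126, -0.0473, 0.0369]
tcp_rot: [[-0.959, -0.283, 0.0], [-0.283, 0.959, 0.0], [-0.0, 0.0, -1.0]]
force: [1.2, -2.4, 0.5]
opening: 0.006
```

>>> {"op": "play_rows", "data": {
  "plan": [
    [[-0.017,0.057,0,0,0,0,-1],[0,0,0,0,0,0,-1]]
  ]
}}

```text
time_s: 4.25
position: [0.5117, -0.0444, 0.0369]
tcp_rot: [[-0.959, -0.283, 0.0], [-0.283, 0.959, 0.0], [-0.0, 0.0, -1.0]]
force: [0.6, -0.4, 1.1]
opening: 0.005
```

>>> {"op": "play_rows", "data": {
  "plan": [
    [[-0.017,0.057,0,0,0,0,-1],[0,0,0,0,0,0,-1]]
  ]
}}

```text
time_s: 4.45
position: [0.5119, -0.0437, 0.037]
tcp_rot: [[-0.958, -0.285, 0.002], [-0.285, 0.958, -0.003], [-0.001, -0.004, -1.0]]
force: [0.3, -9.8, 0.2]
opening: 0.005
```

```bash
python3 - <<'E'
from h import *
b=capture("top");save("t2",b);c=capture("wrist");
im=np.hstack([cv2.resize(b[150:235,250:340],(400,378)),cv2.resize(c[140:300,200:400],(400,378))]);save("c2",im)
E
```

```text
(no output)
```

View pics/c2.png

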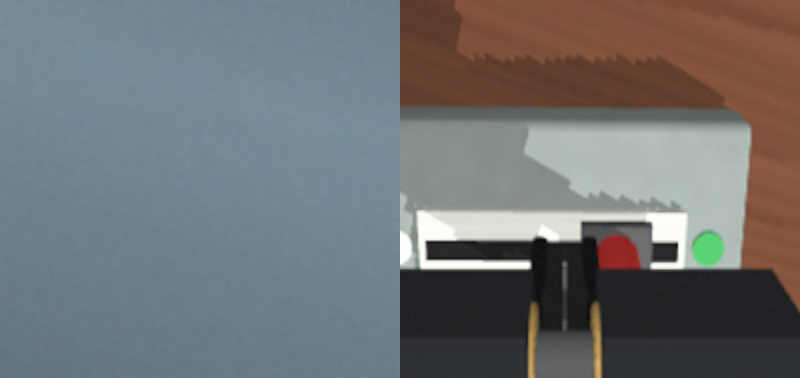

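The crop shows the lock plate's centre near (617,245), about 20 mm from the slot's middle towards green. With the 10 N reaction, that puts the lock at its open stop, so I'll back off and go to the mallet.

>>> {"op": "play_rows", "data": {
  "plan": [
    [[0.06,-0.2,0,0,0,0,-1],[0,0,1,0,0,0,-1],[0,0,1,0,0,0,-1],[0,0,1,0,0,0,-1],[0.09,-0.82,0,0,0,-0.005,1],[0.09,-0.82,0,0,0,-0.005,1],[0.09,-0.82,0,0,0,-0.005,1],[0.09,-0.82,0,0,0,-0.005,1],[0.09,-0.82,0,0,0,-0.005,1],[0,0,0,0,0,0,1],[0,0,0,0,0,0,1],[0,0,0,0,0,0,1]]
  ]
}}

```text
time_s: 5.75
position: [0.5353, -0.2552, 0.1861]
tcp_rot: [[-0.978, -0.208, -0.002], [-0.208, 0.978, 0.003], [0.002, 0.003, -1.0]]
force: [0.2, 0.5, -0.0]
opening: 0.654
```

```bash
python3 - <<'E'
from h import *
s=read_state();a=capture("wrist");save("w3",a)
print(s["time_s"],np.round(s["position"],4),np.round(s["tcp_rot"],3).tolist(),s["opening"],np.round(s["force"],2))
import pickle;pickle.dump({k:s[k] for k in("position","tcp_rot")},open("w3.pkl","wb"))
E
```

```text
5.75 [ 0.5353 -0.2552  0.1861] [[-0.978, -0.208, -0.002], [-0.208, 0.978, 0.003], [0.002, 0.003, -1.0]] 0.6537111119650914 [ 0.16  0.54 -0.01]
```

View pics/w3.png

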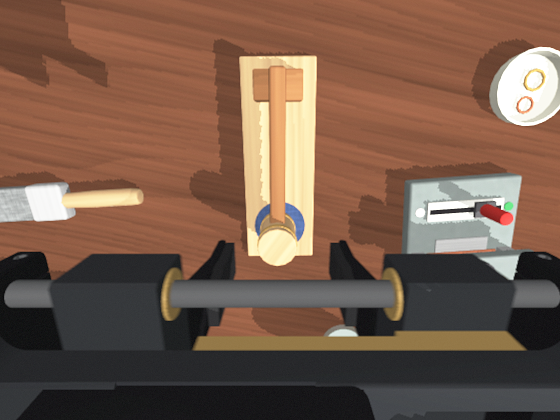

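The wrist view shows the mallet between the open fingers: head top (277,246), handle end (277,67), board corners near (241,57), (316,57), (249,254), (312,254). The red knob now sits at the green end.

```bash
python3 - <<'E'
from h import *
import pickle;s=pickle.load(open("w3.pkl","rb"))
W=lambda x,y,z:ray("wrist",(x,y),z,s)
for n,x,y,z in[("head",277.5,246,.072),("hend",277,67,.051),("hmid",278,150,.051),("b1",241,57,.008),("b2",316,57,.008),("b3",312,254,.008),("b4",249,254,.008),("brassUp?",342,331,.092)]:print(n,W(x,y,z).round(4))
d=W(277.5,205,.051)-W(277,67,.051);print(np.degrees(np.arctan2(d[1],d[0])))
R=np.array(s["tcp_rot"])
g=W(277.5,246,.072)-s["position"];print("head in tool",R.T@g)
E
```

```text
head [ 0.5776 -0.2498  0.072 ]
hend [ 0.4152 -0.2843  0.051 ]
hmid [ 0.4875 -0.2683  0.051 ]
b1 [ 0.4075 -0.3241  0.008 ]
b2 [ 0.3915 -0.2489  0.008 ]
b3 [ 0.6069 -0.201   0.008 ]
b4 [ 0.6229 -0.277   0.008 ]
brassUp? [ 0.6465 -0.1688  0.092 ]
11.950561353176704
head in tool [-0.04272173 -0.00388377  0.11403416]
```

>>> {"op": "play_rows", "data": {
  "plan": [
    [[0.02,-0.07,0,0,0,0,1],[0,0,-0.8,0,0,0,1],[0,0,-0.8,0,0,0,1],[0,0,-0.8,0,0,0,1],[0,0,-0.5,0,0,0,1],[0,0,-0.4,0,0,0,1],[0,0,0,0,0,0,1],[0,0,0,0,0,0,1]]
  ]
}}

```text
time_s: 6.6
position: [0.5376, -0.2599, 0.022]
tcp_rot: [[-0.978, -0.208, -0.0], [-0.208, 0.978, 0.0], [0.0, 0.0, -1.0]]
force: [0.2, 0.2, -0.2]
opening: 1.002
```

>>> {"op": "play_rows", "data": {
  "plan": [
    [[0,0,0,0,0,0,-1],[0,0,0,0,0,0,-1],[0,0,0,0,0,0,-1],[0,0,0,0,0,0,-1],[0,0,0,0,0,0,-1],[0,0,0,0,0,0,-1],[0,0,0,0,0,0,-1],[0,0,0,0,0,0,-1],[0,0,0,0,0,0,-1],[0,0,0,0,0,0,-1]]
  ]
}}

```text
time_s: 7.6
position: [0.5372, -0.2602, 0.0218]
tcp_rot: [[-0.978, -0.207, -0.001], [-0.207, 0.978, 0.0], [0.0, 0.001, -1.0]]
force: [0.0, 1.1, 0.2]
opening: 0.179
```

>>> {"op": "play_rows", "data": {
  "plan": [
    [[0,0,0.3,0,0,0,-1],[0,0,0.5,0,0,0,-1],[0,0,0.6,0,0,0,-1],[0,0,0.6,0,0,0,-1],[0,0,0.6,0,0,0,-1],[0,0,0,0,0,0,-1],[0,0,0,0,0,0,-1]]
  ]
}}

```text
time_s: 8.3
position: [0.5372, -0.2603, 0.1525]
tcp_rot: [[-0.978, -0.207, 0.001], [-0.207, 0.978, -0.001], [-0.001, -0.001, -1.0]]
force: [0.1, -0.4, -2.4]
opening: 0.186
```

>>> {"op": "play_rows", "data": {
  "plan": [
    [[0,0.3,0,0,0,0,-1],[-0.04,0.6,0,0,0,0,-1],[-0.04,0.7,0,0,0,0,-1],[-0.04,0.7,0,0,0,0,-1],[-0.04,0.7,0,0,0,0,-1],[0,0.6,0,0,0,0,-1],[0,0.5,0,0,0,0,-1],[0,0.3,0,0,0,0,-1],[0,0,0,0,0,0,-1],[0,0,0,0,0,0,-1],[0,0,0,0,0,0,-1]]
  ]
}}

```text
time_s: 9.4
position: [0.5295, -0.0413, 0.1516]
tcp_rot: [[-0.978, -0.206, -0.0], [-0.206, 0.978, -0.0], [0.0, -0.0, -1.0]]
force: [0.1, 0.1, -1.7]
opening: 0.184
```

```bash
python3 - <<'E'
from h import *
s=read_state();a=capture("wrist");b=capture("scene")
print(s["time_s"],np.round(s["position"],4),s["opening"],np.round(s["force"],2),np.round(s["moment"],2))
save("w4",np.hstack([cv2.resize(b[150:310,130:330],(400,320)),cv2.resize(a,(400,300))[:300].copy() if 0 else cv2.resize(a,(400,320))]))
save("s4",b);save("w4f",a)
E
```

```text
9.4 [ 0.5295 -0.0413  0.1516] 0.18358340887436583 [ 0.12  0.14 -1.73] [-0.    0.04 -0.04]
```

View pics/w4.png

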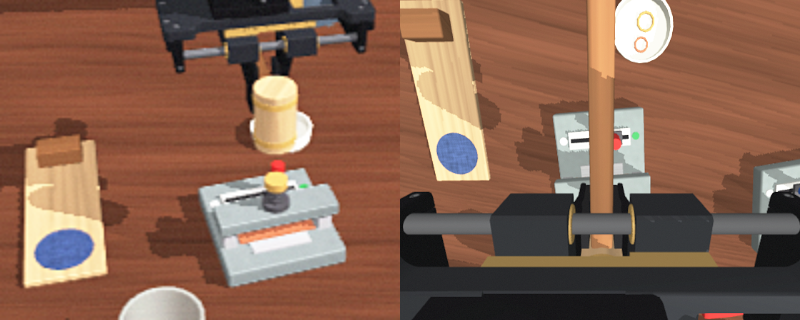

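```bash
python3 - <<'E'
from h import *
print(ray("scene",(130+275.5/2,150+88/2),.138+.064),ray("scene",(130+277/2,150+179/2),.092))
s=read_state();p=s["position"];print(p,ray("wrist",(81,199.5),.008,s))
E
```

```text
[ 0.57677389 -0.03079335  0.202     ] [ 0.57203967 -0.02915975  0.092     ]
[ 0.52953518 -0.04152328  0.15174034] [ 0.57567925 -0.24689029  0.008     ]
```

>>> {"op": "play_rows", "data": {
  "plan": [
    [[0,0,-0.24,0,0,0,-1],[0,0,-0.4,0,0,0,-1],[0,0,-0.4,0,0,0,-1],[0,0,-0.4,0,0,0,-1],[0,0,0,0,0,0,-1]]
  ]
}}

```text
time_s: 10.0
position: [0.5259, -0.0413, 0.0777]
tcp_rot: [[-0.978, -0.207, -0.008], [-0.207, 0.978, 0.0], [0.008, 0.002, -1.0]]
force: [-6.2, -4.1, 6.1]
opening: 0.178
```

```bash
python3 - <<'E'
from h import *
b=capture("scene");s=read_state();print(s["position"],s["force"],s["time_s"])
save("s5",cv2.resize(b[170:300,190:320],(780,600)[0:1]*2 if 0 else (600,600),interpolation=cv2.INTER_CUBIC))
E
```

```text
[ 0.52596455 -0.04127736  0.07839717] [-6.45165343 -3.91955976  6.68945691] 10.05
```

View pics/s5.png

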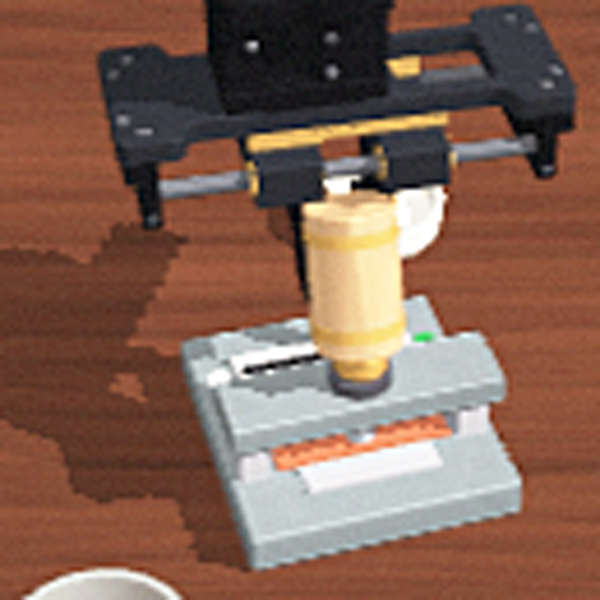

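>>> {"op": "play_rows", "data": {
  "plan": [
    [[0,0,0.4,0,0,0,-1],[0,0,0.6,0,0,0,-1],[0,0,0.44,0,0,0,-1],[0,0,0,0,0,0,-1],[0,0,0,0,0,0,-1],[0,0,0,0,0,0,-1]]
  ]
}}

```text
time_s: 10.65
position: [0.5282, -0.0403, 0.1503]
tcp_rot: [[-0.978, -0.207, -0.003], [-0.207, 0.978, 0.001], [0.003, 0.002, -1.0]]
force: [-1.4, -0.6, -3.2]
opening: 0.18
```

```bash
python3 - <<'E'
from h import *
b=capture("scene");s=read_state();print(s["position"],s["force"],s["moment"],s["time_s"])
save("s6",cv2.resize(b[150:280,190:320],(600,600),interpolation=cv2.INTER_CUBIC))
E
```

```text
[ 0.52818002 -0.04025608  0.15020108] [-0.14567474  0.43666204 -3.16297138] [ 0.0881439   0.06719971 -0.02590114] 10.7
```

View pics/s6.png

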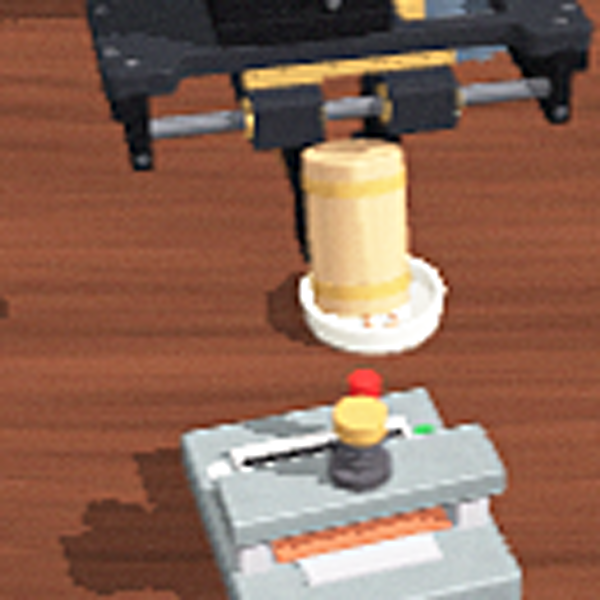

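The s5 crop shows the mallet on the punch with the brass head just above its collar near (365,380). In s6 the punch is up again (brass about (360,420)), the knob is at green, and the mallet has tilted slightly in the grip. I'll measure how deep the punch actually went.

```bash
python3 - <<'E'
from h import *
p=camera_params("scene");K=np.array(p["intrinsics"]);R=np.array(p["R"]);t=np.array(p["t"])
def pj(X): c=K@(R@np.array(X)+t);return c[:2]/c[2]
# near rim of brass underside at 82 (up), 64 (down); collar foot at 58
f=np.array([.012,-.001])
for z in(.082,.070,.068,.066,.064,.058): print(z,(pj([.571+f[0],-.031+f[1],z])-[190,0])*4.615)
for n,off,r in(("s5",170,range(340,412,3)),("s6",150,range(420,500,3))):
    im=cv2.imread(f"pics/{n}.png")
    print(n,[(y+off*4.615//1,im[y,357:368].mean(0).astype(int).tolist()) for y in r])
E
```

```text
0.082 [ 355.83402811 1139.90460026]
0.07 [ 355.83155763 1161.24652419]
0.068 [ 355.83115003 1164.7677341 ]
0.066 [ 355.8307436  1168.27883922]
0.064 [ 355.83033833 1171.779883  ]
0.058 [ 355.82912946 1182.22307688]
s5 [(1124.0, [115, 211, 246]), (1127.0, [120, 212, 246]), (1130.0, [147, 216, 245]), (1133.0, [169, 218, 245]), (1136.0, [166, 219, 246]), (1139.0, [174, 224, 248]), (1142.0, [161, 215, 245]), (1145.0, [119, 190, 236]), (1148.0, [90, 167, 218]), (1151.0, [86, 161, 211]), (1154.0, [95, 176, 225]), (1157.0, [102, 191, 243]), (1160.0, [99, 184, 236]), (1163.0, [77, 142, 187]), (1166.0, [93, 116, 140]), (1169.0, [126, 115, 119]), (1172.0, [117, 104, 105]), (1175.0, [94, 85, 87]), (1178.0, [80, 74, 77]), (1181.0, [91, 86, 88]), (1184.0, [143, 140, 138]), (1187.0, [204, 204, 195]), (1190.0, [228, 228, 218]), (1193.0, [211, 210, 202])]
s6 [(1112.0, [135, 230, 252]), (1115.0, [138, 235, 254]), (1118.0, [138, 239, 255]), (1121.0, [113, 203, 240]), (1124.0, [92, 171, 226]), (1127.0, [97, 178, 228]), (1130.0, [99, 188, 240]), (1133.0, [95, 179, 230]), (1136.0, [86, 142, 184]), (1139.0, [86, 105, 124]), (1142.0, [94, 87, 87]), (1145.0, [100, 91, 92]), (1148.0, [99, 90, 92]), (1151.0, [97, 90, 93]), (1154.0, [113, 107, 111]), (1157.0, [108, 102, 106]), (1160.0, [89, 82, 87]), (1163.0, [100, 93, 99]), (1166.0, [118, 110, 115]), (1169.0, [126, 117, 121]), (1172.0, [117, 109, 113]), (1175.0, [96, 89, 94]), (1178.0, [78, 74, 77]), (1181.0, [89, 84, 86]), (1184.0, [139, 135, 133]), (1187.0, [202, 200, 191]), (1190.0, [228, 227, 218])]
```

At the bottom the punch showed only about 15.5 mm of travel: the mallet twisted in the grip, so this blow does not count as reaching the stop. I'll set the mallet on its rest, where the block levels it again, regrip closer to the head for a shorter lever, and strike again.

>>> {"op": "play_rows", "data": {
  "plan": [
    [[0,-0.3,0,0,0,0,-1],[0.04,-0.6,0,0,0,0,-1],[0.04,-0.7,0,0,0,0,-1],[0.04,-0.7,0,0,0,0,-1],[0.04,-0.7,0,0,0,0,-1],[0,-0.6,0,0,0,0,-1],[0,-0.5,0,0,0,0,-1],[0,-0.3,0,0,0,0,-1],[0,0,-0.5,0,0,0,-1],[0,0,-0.5,0,0,0,-1],[0,0,-0.4,0,0,0,-1],[0,0,0,0,0,0,-1]]
  ]
}}

```text
time_s: 11.9
position: [0.5348, -0.2589, 0.0785]
tcp_rot: [[-0.978, -0.207, -0.007], [-0.207, 0.978, 0.005], [0.005, 0.006, -1.0]]
force: [0.4, -0.1, -1.6]
opening: 0.179
```

>>> {"op": "play_rows", "data": {
  "plan": [
    [[0,0,-0.2,0,0,0,-1],[0,0,-0.2,0,0,0,-1],[0,0,-0.2,0,0,0,-1],[0,0,-0.2,0,0,0,-1],[0,0,-0.2,0,0,0,-1],[0,0,-0.1,0,0,0,-1],[0,0,0,0,0,0,-1]]
  ]
}}

```text
time_s: 12.6
position: [0.5368, -0.2601, 0.0259]
tcp_rot: [[-0.978, -0.207, -0.002], [-0.207, 0.978, 0.001], [0.001, 0.001, -1.0]]
force: [-0.1, -0.7, -2.1]
opening: 0.179
```

>>> {"op": "play_rows", "data": {
  "plan": [
    [[0,0,-0.04,0,0,0,-1],[0,0,-0.04,0,0,0,-1],[0,0,0,0,0,0,-1],[0,0,0,0,0,0,-1]]
  ]
}}

```text
time_s: 13.0
position: [0.5372, -0.2604, 0.023]
tcp_rot: [[-0.978, -0.207, -0.0], [-0.207, 0.978, 0.0], [0.0, 0.0, -1.0]]
force: [-0.5, 0.3, -1.4]
opening: 0.177
```

```bash
python3 - <<'E'
from h import *
b=capture("scene");a=capture("wrist");s=read_state();print(s["position"],s["force"],s["moment"],s["time_s"])
save("s7",np.hstack([cv2.resize(b[190:310,110:230],(400,400),interpolation=cv2.INTER_CUBIC),cv2.resize(a[0:280,140:420],(400,400))]))
E
```

```text
[ 0.53723488 -0.26038404  0.02301272] [-0.90236821  0.13520969 -1.34280564] [0.02164477 0.31545721 0.01195337] 13.1
```

View pics/s7.png

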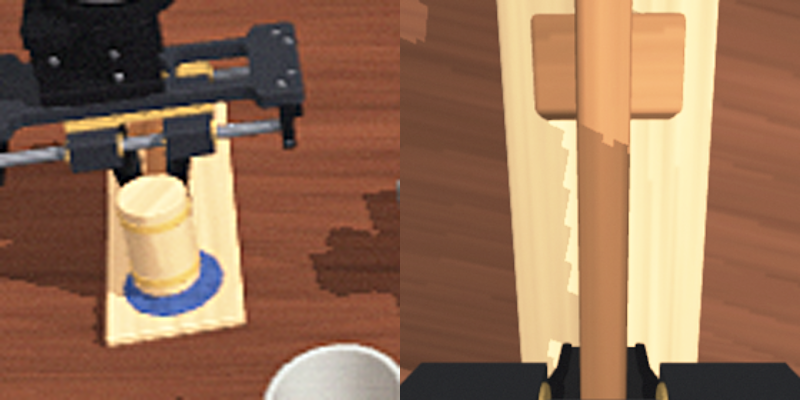

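The mallet is seated with its head on the felt and handle level on the block. Opening, shifting 9 mm towards the head, and regripping.

>>> {"op": "play_rows", "data": {
  "plan": [
    [[0,0,-0.02,0,0,0,-1],[0,0,0,0,0,0,1],[0,0,0,0,0,0,1],[0,0,0,0,0,0,1],[0,0,0,0,0,0,1],[0,0,0,0,0,0,1],[0.088,0.019,0,0,0,0,1],[0.088,0.019,0,0,0,0,1],[0,0,0,0,0,0,1],[0,0,0,0,0,0,1]]
  ]
}}

```text
time_s: 14.1
position: [0.5464, -0.2584, 0.0218]
tcp_rot: [[-0.978, -0.208, 0.0], [-0.208, 0.978, -0.0], [-0.0, -0.0, -1.0]]
force: [-0.2, -0.6, -0.3]
opening: 0.915
```

>>> {"op": "play_rows", "data": {
  "plan": [
    [[0,0,0,0,0,0,-1],[0,0,0,0,0,0,-1],[0,0,0,0,0,0,-1],[0,0,0,0,0,0,-1],[0,0,0,0,0,0,-1],[0,0,0,0,0,0,-1],[0,0,0,0,0,0,-1],[0,0,0,0,0,0,-1],[0,0,0,0,0,0,-1],[0,0,0,0,0,0,-1]]
  ]
}}

```text
time_s: 15.1
position: [0.5462, -0.2585, 0.0219]
tcp_rot: [[-0.978, -0.207, 0.0], [-0.207, 0.978, 0.0], [-0.0, 0.0, -1.0]]
force: [1.0, -1.0, -0.1]
opening: 0.179
```

```bash
python3 - <<'E'
from h import *
s=read_state();b=capture("scene");print(s["position"],s["opening"],s["force"],s["time_s"])
save("s8",b)
h=cv2.cvtColor(b[:,:,::-1].copy(),cv2.COLOR_BGR2HSV)[190:310,110:230]
# head: light wood mask near; felt centroid for info
m=cv2.inRange(h,(100,120,50),(125,255,255));k,l,st,c=cv2.connectedComponentsWithStats(m);print(st[1:],c[1:])
E
```

```text
[ 0.5461655  -0.25849293  0.02189209] 0.17876348073793896 [ 1.04188778 -1.04723899 -0.12916716] 15.1
[[ 54  21   1   1   1]
 [ 56  21   1   1   1]
 [ 47  35   1   1   1]
 [ 32  37   1   1   1]
 [ 40  36   1   1   1]
 [ 18  39   1   1   1]
 [ 38  76  28  19 153]] [[54.         21.        ]
 [56.         21.        ]
 [47.         35.        ]
 [32.         37.        ]
 [40.         36.        ]
 [18.         39.        ]
 [53.87581699 87.45098039]]
```

>>> {"op": "play_rows", "data": {
  "plan": [
    [[0,0,0.3,0,0,0,-1],[0,0,0.5,0,0,0,-1],[0,0,0.6,0,0,0,-1],[0,0,0.6,0,0,0,-1],[0,0,0.6,0,0,0,-1],[0,0,0,0,0,0,-1],[0,0,0,0,0,0,-1]]
  ]
}}

```text
time_s: 15.85
position: [0.546, -0.2584, 0.1526]
tcp_rot: [[-0.978, -0.207, 0.001], [-0.207, 0.978, -0.001], [-0.001, -0.001, -1.0]]
force: [0.7, 0.3, -3.2]
opening: 0.179
```

>>> {"op": "play_rows", "data": {
  "plan": [
    [[0,0.3,0,0,0,0,-1],[-0.02,0.6,0,0,0,0,-1],[-0.02,0.7,0,0,0,0,-1],[0,0.7,0,0,0,0,-1],[0,0.7,0,0,0,0,-1],[0,0.6,0,0,0,0,-1],[0,0.5,0,0,0,0,-1],[0,0.31,0,0,0,0,-1],[0,0,0,0,0,0,-1],[0,0,0,0,0,0,-1],[0,0,0,0,0,0,-1]]
  ]
}}

```text
time_s: 16.95
position: [0.5443, -0.039, 0.1516]
tcp_rot: [[-0.979, -0.206, -0.0], [-0.206, 0.979, -0.0], [0.0, -0.0, -1.0]]
force: [1.0, -0.5, -2.5]
opening: 0.177
```

```bash
python3 - <<'E'
from h import *
s=read_state();b=capture("scene");save("s9",b);print(s["position"],s["opening"],s["force"],s["moment"],s["time_s"])
h=cv2.cvtColor(b[:,:,::-1].copy(),cv2.COLOR_BGR2HSV)[165:260,230:310]
m=cv2.inRange(h,(18,60,150),(30,255,255));k,l,st,c=cv2.connectedComponentsWithStats(m)
print([(a.tolist(),(q+[230,165]).round(1).tolist()) for a,q in zip(st[1:],c[1:]) if a[4]>15])
E
```

```text
[ 0.54429011 -0.03897214  0.15156233] 0.1770201740003109 [ 0.98390363 -0.48294273 -2.53948091] [0.02053473 0.04730748 0.00321754] 16.95
[([13, 0, 47, 8, 154], [263.7, 168.3]), ([27, 24, 22, 39, 408], [270.3, 207.5]), ([32, 71, 12, 10, 99], [267.7, 240.4])]
```

>>> {"op": "play_rows", "data": {
  "plan": [
    [[0,0,-0.28,0,0,0,-1],[0,0,-0.6,0,0,0,-1],[0,0,-0.6,0,0,0,-1],[0,0,0,0,0,0,-1]]
  ]
}}

```text
time_s: 17.4
position: [0.5444, -0.0403, 0.0775]
tcp_rot: [[-0.979, -0.206, -0.0], [-0.206, 0.979, -0.002], [0.001, -0.001, -1.0]]
force: [-3.6, -2.5, 6.3]
opening: 0.177
```

```bash
python3 - <<'E'
from h import *
s=read_state();b=capture("scene");save("s10",b);print(s["position"],s["force"],s["moment"],s["time_s"])
im=cv2.resize(b[170:300,190:320,::-1],(600,600),interpolation=cv2.INTER_CUBIC)
print([(y+784,im[y,357:368].mean(0).astype(int).tolist()) for y in range(361,406,3)])
E
```

```text
[ 0.54437551 -0.04026945  0.07748413] [-3.56694255 -2.49554537  6.29575309] [-0.40641372  0.34265431 -0.03499528] 17.4
[(1145, [108, 202, 242]), (1148, [110, 202, 241]), (1151, [125, 205, 241]), (1154, [151, 211, 243]), (1157, [168, 216, 244]), (1160, [161, 214, 246]), (1163, [137, 212, 253]), (1166, [118, 172, 212]), (1169, [113, 121, 140]), (1172, [110, 103, 108]), (1175, [95, 85, 84]), (1178, [80, 74, 77]), (1181, [93, 88, 89]), (1184, [145, 142, 137]), (1187, [203, 202, 193])]
```

The second blow drove the punch to about 17 mm (±1), again with the handle twisting. That is too uncertain to call the stop. I'll return the mallet to the rest and grip it by its head, jaws across the cylinder, so the blow acts straight through the grasp.

>>> {"op": "play_rows", "data": {
  "plan": [
    [[0,0,0.48,0,0,0,-1],[0,0,0.6,0,0,0,-1],[0,0,0.4,0,0,0,-1],[0,0,0,0,0,0,-1],[0,-0.31,0,0,0,0,-1],[0.02,-0.6,0,0,0,0,-1],[0.02,-0.7,0,0,0,0,-1],[0,-0.7,0,0,0,0,-1],[0,-0.7,0,0,0,0,-1],[0,-0.6,0,0,0,0,-1],[0,-0.5,0,0,0,0,-1],[0,-0.3,0,0,0,0,-1]]
  ]
}}

```text
time_s: 18.65
position: [0.5448, -0.2617, 0.1498]
tcp_rot: [[-0.979, -0.204, -0.002], [-0.204, 0.979, 0.001], [0.002, 0.001, -1.0]]
force: [-0.5, 0.4, -3.1]
opening: 0.181
```

>>> {"op": "play_rows", "data": {
  "plan": [
    [[0,0,-0.5,0,0,0,-1],[0,0,-0.5,0,0,0,-1],[0,0,-0.4,0,0,0,-1],[0,0,-0.3,0,0,0,-1],[0,0,-0.2,0,0,0,-1],[0,0,-0.2,0,0,0,-1],[0,0,-0.2,0,0,0,-1],[0,0,-0.2,0,0,0,-1],[0,0,0,0,0,0,-1],[0,0,0,0,0,0,-1]]
  ]
}}

```text
time_s: 19.65
position: [0.5462, -0.2586, 0.027]
tcp_rot: [[-0.978, -0.207, -0.0], [-0.207, 0.978, -0.0], [0.0, -0.0, -1.0]]
force: [0.5, 0.8, -2.0]
opening: 0.183
```

>>> {"op": "play_rows", "data": {
  "plan": [
    [[0,0,-0.05,0,0,0,-1],[0,0,-0.05,0,0,0,-1],[0,0,0,0,0,0,-1],[0,0,0,0,0,0,1],[0,0,0,0,0,0,1],[0,0,0,0,0,0,1],[0,0,0,0,0,0,1],[0,0,0,0,0,0,1],[0,0,0,0,0,0,1]]
  ]
}}

```text
time_s: 20.55
position: [0.5462, -0.2585, 0.0219]
tcp_rot: [[-0.978, -0.207, 0.0], [-0.207, 0.978, -0.0], [-0.0, -0.0, -1.0]]
force: [0.5, 0.4, -0.3]
opening: 0.639
```

>>> {"op": "play_rows", "data": {
  "plan": [
    [[0,0,0.4,0,0,0,1],[-0.2,0,0.8,0,0,0,1],[0,0,1,0,0,0,1],[0,0,1,0,0,0,1],[0,0,0,0,0,0,1],[0,0,0,0,0,0,1],[0,0,0,0,0,0,1]]
  ]
}}

```text
time_s: 21.25
position: [0.5351, -0.2577, 0.1806]
tcp_rot: [[-0.978, -0.207, -0.002], [-0.207, 0.978, 0.002], [0.002, 0.002, -1.0]]
force: [-0.1, -0.2, -2.2]
opening: 0.998
```

```bash
python3 - <<'E'
from h import *
s=read_state();a=capture("wrist");b=capture("scene");print(s["position"],s["force"],s["time_s"])
import pickle;pickle.dump({k:s[k] for k in("position","tcp_rot")},open("w11.pkl","wb"))
save("w11",np.hstack([cv2.resize(a[0:300,200:360],(320,600)),cv2.resize(b[190:310,110:206],(480,600),interpolation=cv2.INTER_CUBIC)]))
h=cv2.cvtColor(b[:,:,::-1].copy(),cv2.COLOR_BGR2HSV)[165:260,230:310]
m=cv2.inRange(h,(22,120,120),(35,255,255));k,l,st,c=cv2.connectedComponentsWithStats(m);i=1+np.argmax(st[1:,4]);print("brass",c[i]+[230,165])
E
```

```text
[ 0.5351254  -0.25773888  0.18063566] [-0.06165078 -0.19499931 -2.22190759] 21.25
brass [267.93103448 239.13793103]
```

View pics/w11.png

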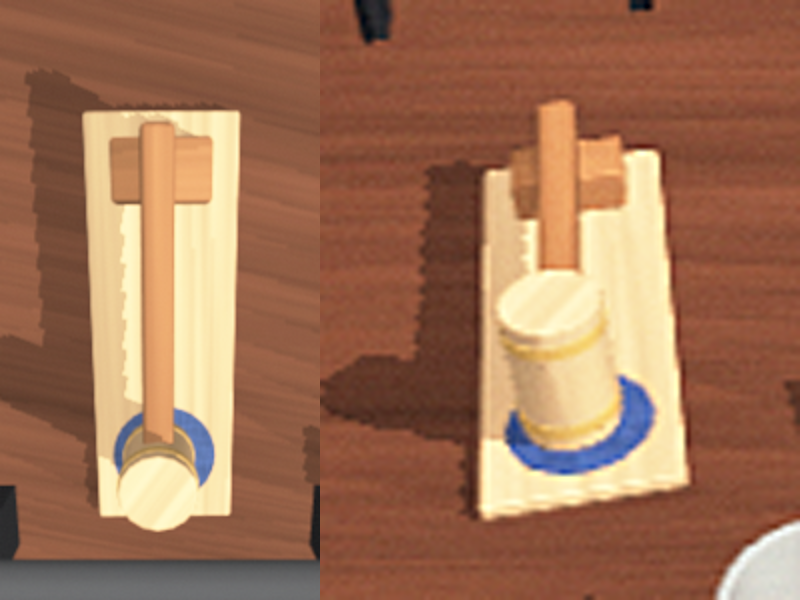

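The mallet stands level on the felt with its handle on the block; the head top is at wrist pixel (279,246).

```bash
python3 - <<'E'
from h import *
import pickle;s=pickle.load(open("w11.pkl","rb"))
g=ray("wrist",(279,246),.072,s);e=ray("wrist",(279,62),.051,s);f=ray("wrist",(282.2,226),.008,s)
d=ray("wrist",(279,205),.051,s)-e
print(g,e,f,np.degrees(np.arctan2(d[1],d[0])),np.array(s["tcp_rot"]).T@(g-s["position"]))
E
```

```text
[ 0.57478672 -0.25148603  0.072     ] [ 0.41156569 -0.28574754  0.051     ] [ 0.57653408 -0.24773471  0.008     ] 11.803094905429704 [-0.04030796 -0.00233764  0.10855242]
```

>>> {"op": "play_rows", "data": {
  "plan": [
    [[0.41,0.07,0,0,0,0,1],[0.41,0.07,-0.35,0,0,0,1],[0,0,-0.7,0,0,0,1],[0,0,-0.7,0,0,0,1],[0,0,-0.6,0,0,0,1],[0,0,-0.4,0,0,0,1],[0,0,0,0,0,0,1],[0,0,0,0,0,0,1]]
  ]
}}

```text
time_s: 22.15
position: [0.5766, -0.2511, 0.0431]
tcp_rot: [[-0.978, -0.207, -0.002], [-0.207, 0.978, 0.001], [0.002, 0.002, -1.0]]
force: [0.2, -0.1, -0.1]
opening: 1.0
```

>>> {"op": "play_rows", "data": {
  "plan": [
    [[0,0,0,0,0,0,-1],[0,0,0,0,0,0,-1],[0,0,0,0,0,0,-1],[0,0,0,0,0,0,-1],[0,0,0,0,0,0,-1],[0,0,0,0,0,0,-1],[0,0,0,0,0,0,-1],[0,0,0,0,0,0,-1]]
  ]
}}

```text
time_s: 22.95
position: [0.5773, -0.2516, 0.0445]
tcp_rot: [[-0.978, -0.207, 0.0], [-0.207, 0.978, -0.0], [-0.0, -0.0, -1.0]]
force: [-0.1, 0.5, 0.4]
opening: 0.449
```

>>> {"op": "play_rows", "data": {
  "plan": [
    [[0,0,0.3,0,0,0,-1],[0,0,0.5,0,0,0,-1],[0,0,0.6,0,0,0,-1],[0,0,0.6,0,0,0,-1],[0,0,0.6,0,0,0,-1],[0,0,0,0,0,0,-1]]
  ]
}}

```text
time_s: 23.55
position: [0.5799, -0.2531, 0.1797]
tcp_rot: [[-0.978, -0.207, 0.009], [-0.207, 0.978, -0.006], [-0.007, -0.007, -1.0]]
force: [0.4, -0.4, -1.6]
opening: 0.452
```

>>> {"op": "play_rows", "data": {
  "plan": [
    [[0,0.3,0,0,0,0,-1],[-0.03,0.6,0,0,0,0,-1],[-0.03,0.7,0,0,0,0,-1],[-0.03,0.7,0,0,0,0,-1],[-0.03,0.7,0,0,0,0,-1],[0,0.6,0,0,0,0,-1],[0,0.5,0,0,0,0,-1],[0,0.31,0,0,0,0,-1],[0,0,0,0,0,0,-1],[0,0,0,0,0,0,-1],[0,0,0,0,0,0,-1]]
  ]
}}

```text
time_s: 24.65
position: [0.5712, -0.032, 0.174]
tcp_rot: [[-0.979, -0.206, -0.0], [-0.206, 0.979, -0.0], [0.0, -0.0, -1.0]]
force: [-1.0, -0.1, -3.3]
opening: 0.453
```

```bash
python3 - <<'E'
from h import *
s=read_state();b=capture("scene");save("s12",b);print(s["position"],s["opening"],s["force"],s["moment"],s["time_s"])
h=cv2.cvtColor(b[:,:,::-1].copy(),cv2.COLOR_BGR2HSV)[165:260,230:310]
m=cv2.inRange(h,(18,60,150),(30,255,255));k,l,st,c=cv2.connectedComponentsWithStats(m)
print([(a.tolist(),(q+[230,165]).round(1).tolist()) for a,q in zip(st[1:],c[1:]) if a[4]>15])
E
```

```text
[ 0.57118155 -0.03198884  0.17400664] 0.45262775976005826 [-0.98138684 -0.07874732 -3.30407645] [ 0.03198779 -0.08476467  0.00730513] 24.65
[([9, 0, 36, 5, 101], [252.0, 166.5]), ([27, 26, 22, 35, 341], [270.2, 208.9]), ([32, 71, 12, 10, 97], [267.7, 240.4])]
```

>>> {"op": "play_rows", "data": {
  "plan": [
    [[0,0,-0.3,0,0,0,-1],[0,0,-0.4,0,0,0,-1],[0,0,-0.4,0,0,0,-1],[0,0,-0.3,0,0,0,-1],[0,0,0,0,0,0,-1]]
  ]
}}

```text
time_s: 25.2
position: [0.5734, -0.0327, 0.106]
tcp_rot: [[-0.979, -0.205, 0.005], [-0.205, 0.979, -0.001], [-0.004, -0.002, -1.0]]
force: [-0.1, 0.7, 5.2]
opening: 0.45
```

```bash
python3 - <<'E'
from h import *
s=read_state();b=capture("scene");save("s13",b);print(s["position"],s["force"],s["moment"],s["time_s"],s["opening"])
im=cv2.resize(b[170:300,190:320,::-1],(600,600),interpolation=cv2.INTER_CUBIC)
print([(y+784,im[y,357:368].mean(0).astype(int).tolist()) for y in range(361,406,3)])
E
```

```text
[ 0.57339944 -0.03265149  0.10596111] [-0.11248047  0.67239909  5.23725034] [ 0.24822481 -0.10420712 -0.00049019] 25.2 0.4495424335618888
[(1145, [108, 188, 234]), (1148, [91, 182, 230]), (1151, [97, 184, 231]), (1154, [117, 189, 233]), (1157, [138, 195, 234]), (1160, [146, 198, 236]), (1163, [136, 201, 250]), (1166, [118, 166, 208]), (1169, [104, 118, 137]), (1172, [105, 100, 105]), (1175, [95, 83, 82]), (1178, [81, 75, 78]), (1181, [95, 90, 92]), (1184, [147, 144, 140]), (1187, [205, 203, 195])]
```

>>> {"op": "play_rows", "data": {
  "plan": [
    [[0,0,-0.08,0,0,0,-1],[0,0,0,0,0,0,-1]]
  ]
}}

```text
time_s: 25.45
position: [0.5739, -0.0326, 0.1053]
tcp_rot: [[-0.979, -0.206, 0.007], [-0.206, 0.979, -0.001], [-0.006, -0.003, -1.0]]
force: [-4.7, 2.8, 23.6]
opening: 0.453
```

```bash
python3 - <<'E'
from h import *
s=read_state();b=capture("scene");save("s14",b);print(s["position"],s["force"],s["moment"],s["time_s"],s["opening"])
im=cv2.resize(b[170:300,190:320,::-1],(600,600),interpolation=cv2.INTER_CUBIC)
print([(y+784,im[y,357:368].mean(0).astype(int).tolist()) for y in range(361,391,3)])
E
```

```text
[ 0.57391649 -0.03260125  0.10531736] [-4.72414879  2.7830279  23.64743256] [0.43296122 0.73563805 0.05175149] 25.45 0.453292457631303
[(1145, [118, 199, 239]), (1148, [99, 192, 236]), (1151, [96, 183, 231]), (1154, [105, 187, 231]), (1157, [124, 189, 230]), (1160, [142, 192, 231]), (1163, [156, 212, 251]), (1166, [133, 187, 226]), (1169, [95, 134, 166]), (1172, [100, 106, 118])]
```

Pressing a little further raised the force to 24 N and moved the brass edge only about 1 mm more, so this level is the stop. The blows themselves ended about 1 mm short. I'll lift, let the punch spring up, and strike once more at speed to that depth.

>>> {"op": "play_rows", "data": {
  "plan": [
    [[0,0,0.4,0,0,0,-1],[0,0,0.6,0,0,0,-1],[0,0,0.48,0,0,0,-1],[0,0,0,0,0,0,-1],[0,0,0,0,0,0,-1],[0,0,0,0,0,0,-1],[0,0,0,0,0,0,-1]]
  ]
}}

```text
time_s: 26.2
position: [0.5701, -0.031, 0.1726]
tcp_rot: [[-0.978, -0.207, -0.003], [-0.207, 0.978, 0.001], [0.003, 0.002, -1.0]]
force: [-0.7, 1.5, -3.2]
opening: 0.452
```

```bash
python3 - <<'E'
from h import *
s=read_state();b=capture("scene");save("s15",b);print(s["position"],s["opening"],s["force"],s["time_s"])
h=cv2.cvtColor(b[:,:,::-1].copy(),cv2.COLOR_BGR2HSV)[165:260,230:310]
m=cv2.inRange(h,(18,60,150),(30,255,255));k,l,st,c=cv2.connectedComponentsWithStats(m)
print([(a.tolist(),(q+[230,165]).round(1).tolist()) for a,q in zip(st[1:],c[1:]) if a[4]>15])
E
```

```text
[ 0.57005175 -0.03100437  0.1726247 ] 0.4524915818605219 [-0.73196473  1.4803988  -3.24553674] 26.2
[([10, 0, 39, 6, 115], [254.0, 166.9]), ([29, 29, 20, 30, 305], [271.5, 208.2]), ([32, 71, 12, 10, 98], [267.6, 240.4])]
```

>>> {"op": "play_rows", "data": {
  "plan": [
    [[0,0,-0.3,0,0,0,-1],[0,0,-0.4,0,0,0,-1],[0,0,-0.4,0,0,0,-1],[0,0,-0.4,0,0,0,-1],[0,0,0,0,0,0,-1]]
  ]
}}

```text
time_s: 26.75
position: [0.5718, -0.0306, 0.0993]
tcp_rot: [[-0.978, -0.207, 0.001], [-0.207, 0.978, 0.001], [-0.001, 0.001, -1.0]]
force: [0.5, 1.3, 6.6]
opening: 0.453
```

```bash
python3 - <<'E'
from h import *
s=read_state();b=capture("scene");save("s16",b);print(s["position"],s["force"],s["moment"],s["time_s"],s["opening"])
im=cv2.resize(b[170:300,190:320,::-1],(600,600),interpolation=cv2.INTER_CUBIC)
print([(y+784,im[y,357:368].mean(0).astype(int).tolist()) for y in range(361,391,3)])
E
```

```text
[ 0.57182602 -0.03064426  0.09926451] [0.54661804 1.32129238 6.62275319] [0.3640363  0.14431786 0.01102859] 26.75 0.4527966928326683
[(1145, [92, 181, 230]), (1148, [106, 183, 229]), (1151, [129, 187, 229]), (1154, [143, 192, 232]), (1157, [139, 184, 227]), (1160, [121, 176, 224]), (1163, [101, 190, 244]), (1166, [95, 165, 209]), (1169, [105, 118, 139]), (1172, [107, 101, 105])]
```

The punch springs back to its starting image position (267.6, 240.4) after each blow. This blow made the mallet slide in the grip, which takes more than the 26 N it held before, so it points to hitting the stop. I'll do one last blow and read the force at the moment of impact to be sure.

>>> {"op": "play_rows", "data": {
  "plan": [
    [[0,0,0.4,0,0,0,-1],[0,0,0.6,0,0,0,-1],[0,0,0.4,0,0,0,-1],[0,0,0,0,0,0,-1],[0,0,0,0,0,0,-1],[0,0,0,0,0,0,-1]]
  ]
}}

```text
time_s: 27.4
position: [0.5699, -0.0307, 0.1676]
tcp_rot: [[-0.978, -0.207, -0.003], [-0.207, 0.978, 0.001], [0.003, 0.002, -1.0]]
force: [-0.3, -0.1, -2.6]
opening: 0.456
```

>>> {"op": "play_rows", "data": {
  "plan": [
    [[0,0,-0.3,0,0,0,-1],[0,0,-0.4,0,0,0,-1],[0,0,-0.4,0,0,0,-1],[0,0,-0.4,0,0,0,-1]]
  ]
}}

```text
time_s: 27.8
position: [0.5711, -0.0308, 0.0941]
tcp_rot: [[-0.978, -0.207, -0.001], [-0.207, 0.978, 0.001], [0.001, 0.001, -1.0]]
force: [-2.5, 5.3, 43.1]
opening: 0.455
```

```bash
python3 - <<'E'
from h import *
for n in("a","b"):
    s=read_state();b=capture("scene");print(s["position"],s["force"],s["time_s"],s["opening"])
    im=cv2.resize(b[170:300,190:320,::-1],(600,600),interpolation=cv2.INTER_CUBIC)
    print([(y+784,im[y,357:368].mean(0).astype(int).tolist()) for y in range(376,391,3)])
save("s17",b)
E
```

```text
[ 0.57108556 -0.03083519  0.09409286] [-2.54274472  5.31881481 43.14570735] 27.8 0.45453496643437286
[(1160, [108, 163, 209]), (1163, [97, 180, 234]), (1166, [94, 173, 222]), (1169, [98, 141, 174]), (1172, [106, 113, 126])]
[ 0.57115417 -0.03075313  0.09273235] [0.34507317 0.64188403 6.55929901] 27.85 0.4550707370613541
[(1160, [95, 151, 197]), (1163, [91, 179, 233]), (1166, [96, 169, 215]), (1169, [102, 128, 153]), (1172, [108, 107, 116])]
```

At impact the force was 43 N, well beyond the spring's 10 N, so the blow did reach the stop. Now I'll raise the mallet, check the punch has returned, and carry it back over the rest.

>>> {"op": "play_rows", "data": {
  "plan": [
    [[0,0,0.4,0,0,0,-1],[0,0,0.6,0,0,0,-1],[0,0,0.46,0,0,0,-1],[0,0,0,0,0,0,-1],[0,-0.3,0,0,0,0,-1],[0.03,-0.6,0,0,0,0,-1],[0.03,-0.7,0,0,0,0,-1],[0.03,-0.7,0,0,0,0,-1],[0.03,-0.7,0,0,0,0,-1],[0,-0.6,0,0,0,0,-1],[0,-0.5,0,0,0,0,-1],[0,-0.26,0,0,0,0,-1]]
  ]
}}

```text
time_s: 29.1
position: [0.5756, -0.2519, 0.1645]
tcp_rot: [[-0.979, -0.204, -0.004], [-0.204, 0.979, 0.001], [0.003, 0.002, -1.0]]
force: [-0.5, 0.9, -2.5]
opening: 0.451
```

>>> {"op": "play_rows", "data": {
  "plan": [
    [[0,0,-0.6,0,0,0,-1],[0,0,-0.5,0,0,0,-1],[0,0,0,0,0,0,-1],[0,0,0,0,0,0,-1],[0,0,0,0,0,0,-1]]
  ]
}}

```text
time_s: 29.6
position: [0.5779, -0.2492, 0.1132]
tcp_rot: [[-0.978, -0.208, 0.001], [-0.208, 0.978, -0.001], [-0.001, -0.001, -1.0]]
force: [0.9, -0.2, -2.1]
opening: 0.454
```

```bash
python3 - <<'E'
from h import *
s=read_state();a=capture("wrist");b=capture("scene");save("s18",b);save("w18",a);print(s["position"],np.round(s["tcp_rot"],3).tolist(),s["force"],s["time_s"],s["opening"])
save("c18",np.hstack([cv2.resize(a[0:300,160:400],(400,500)),cv2.resize(b[160:310,110:230],(400,500),interpolation=cv2.INTER_CUBIC)]))
h=cv2.cvtColor(b[:,:,::-1].copy(),cv2.COLOR_BGR2HSV)[165:260,230:310]
m=cv2.inRange(h,(18,60,150),(30,255,255));k,l,st,c=cv2.connectedComponentsWithStats(m);print([(q+[230,165]).round(1).tolist() for w,q in zip(st[1:],c[1:]) if w[4]>15])
E
```

```text
[ 0.57787131 -0.24924984  0.11315756] [[-0.978, -0.208, 0.001], [-0.208, 0.978, -0.001], [-0.001, -0.001, -1.0]] [ 0.87710572 -0.24143682 -2.13151278] 29.6 0.45374833935167747
[[271.8, 213.2], [267.8, 240.3]]
```

View pics/c18.png

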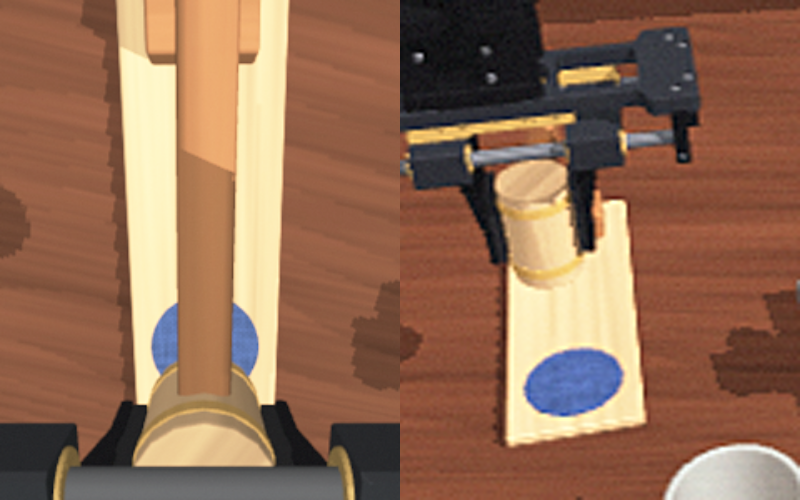

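The punch is back up and the handle is level and in line with the rest, with the felt at (205,345) in the wrist crop centred under it. Lowering it now.

>>> {"op": "play_rows", "data": {
  "plan": [
    [[0,0,-0.4,0,0,0,-1],[0,0,-0.5,0,0,0,-1],[0,0,-0.4,0,0,0,-1],[0,0,-0.2,0,0,0,-1],[0,0,-0.1,0,0,0,-1],[0,0,0,0,0,0,-1],[0,0,0,0,0,0,-1]]
  ]
}}

```text
time_s: 30.4
position: [0.578, -0.2495, 0.0334]
tcp_rot: [[-0.978, -0.207, 0.002], [-0.207, 0.978, -0.001], [-0.001, -0.002, -1.0]]
force: [0.2, 0.4, -2.1]
opening: 0.452
```

>>> {"op": "play_rows", "data": {
  "plan": [
    [[0,0,-0.04,0,0,0,-1],[0,0,-0.02,0,0,0,-1],[0,0,0,0,0,0,-1],[0,0,0,0,0,0,-1]]
  ]
}}

```text
time_s: 30.8
position: [0.5772, -0.2491, 0.0296]
tcp_rot: [[-0.978, -0.207, 0.0], [-0.207, 0.978, -0.0], [-0.0, -0.0, -1.0]]
force: [0.8, -0.5, -2.4]
opening: 0.451
```

>>> {"op": "play_rows", "data": {
  "plan": [
    [[0,0,-0.02,0,0,0,-1],[0,0,-0.02,0,0,0,-1],[0,0,0,0,0,0,-1],[0,0,0,0,0,0,-1]]
  ]
}}

```text
time_s: 31.2
position: [0.5773, -0.2491, 0.0275]
tcp_rot: [[-0.978, -0.207, 0.0], [-0.207, 0.978, -0.0], [-0.0, -0.0, -1.0]]
force: [-0.1, 0.1, -1.6]
opening: 0.453
```

>>> {"op": "play_rows", "data": {
  "plan": [
    [[0,0,-0.02,0,0,0,-1],[0,0,0,0,0,0,-1],[0,0,0,0,0,0,-1]]
  ]
}}

```text
time_s: 31.5
position: [0.5774, -0.2491, 0.0267]
tcp_rot: [[-0.978, -0.207, 0.0], [-0.207, 0.978, -0.0], [-0.0, -0.0, -1.0]]
force: [0.4, 1.0, 1.5]
opening: 0.455
```

>>> {"op": "play_rows", "data": {
  "plan": [
    [[0,0,0,0,0,0,0.3],[0,0,0,0,0,0,0.3],[0,0,0,0,0,0,0.6],[0,0,0,0,0,0,0.9],[0,0,0,0,0,0,0.9],[0,0,0,0,0,0,0.9],[0,0,0,0,0,0,0.9],[0,0,0,0,0,0,0.9]]
  ]
}}

```text
time_s: 32.3
position: [0.5772, -0.249, 0.0263]
tcp_rot: [[-0.978, -0.207, -0.0], [-0.207, 0.978, 0.0], [0.0, 0.0, -1.0]]
force: [-0.6, -0.2, -0.3]
opening: 0.943
```

>>> {"op": "play_rows", "data": {
  "plan": [
    [[0,0,0.3,0,0,0,0.9],[0,0,0.6,0,0,0,0.9],[0,0,0.8,0,0,0,0.9],[0,0,0.8,0,0,0,0.9],[-0.5,0,0.6,0,0,0,0.9],[-0.4,0,0,0,0,0,0.9],[0,0,0,0,0,0,0.9],[0,0,0,0,0,0,0.9],[0,0,0,0,0,0,0.9],[0,0,0,0,0,0,0.9]]
  ]
}}

```text
time_s: 33.3
position: [0.5328, -0.249, 0.1808]
tcp_rot: [[-0.978, -0.208, -0.0], [-0.208, 0.978, 0.0], [0.0, 0.0, -1.0]]
force: [1.1, 0.6, -0.6]
opening: 0.95
```

```bash
python3 - <<'E'
from h import *
s=read_state();a=capture("wrist");b=capture("scene");save("s19",b);save("w19",a);print(s["position"],s["force"],s["time_s"],s["opening"])
save("c19",np.hstack([cv2.resize(a[0:300,200:440],(400,500)),cv2.resize(b[180:310,110:214],(400,500),interpolation=cv2.INTER_CUBIC)]))
h=cv2.cvtColor(b[:,:,::-1].copy(),cv2.COLOR_BGR2HSV)
def bl(n,lo,hi,x0,y0,x1,y1,z):
    m=cv2.inRange(h[y0:y1,x0:x1],lo,hi);k,l,st,c=cv2.connectedComponentsWithStats(m);i=1+np.argmax(st[1:,4]);uv=c[i]+[x0,y0];print(n,uv,ray("scene",uv,z))
bl("brass",(22,120,120),(35,255,255),230,225,310,290,.092)
bl("red",(0,150,120),(6,255,255),240,220,300,255,.05)
E
```

```text
[ 0.53276237 -0.24899029  0.18083357] [ 1.07563357  0.56662497 -0.59989429] 33.3 0.9498191773305241
brass [267.89285714 239.17857143] [ 0.57102888 -0.03034582  0.092     ]
red [268.6   232.475] [ 0.49684995 -0.0280269   0.05      ]
```

>>> {"op": "play_rows", "data": {
  "plan": [
    [[-0.2,-0.8,0.4,0,0,0,0.9],[-0.2,-0.9,0.4,0,0,0,0.9],[-0.2,-0.9,0,0,0,0,0.9],[-0.2,-0.9,0,0,0,0,0.9],[-0.2,-0.6,0,0,0,0,0.9],[0,0,0,0,0,0,0.9],[0,0,0,0,0,0,0.9]]
  ]
}}

```text
time_s: 34.1
position: [0.4818, -0.454, 0.2203]
tcp_rot: [[-0.979, -0.206, -0.001], [-0.206, 0.979, 0.002], [0.0, 0.002, -1.0]]
force: [-0.1, 0.6, -0.2]
opening: 0.947
```

```bash
python3 - <<'E'
from h import *
T=capture("top");save("t20",T);S=capture("scene");save("s20",S);s=read_state();print(s["position"],s["force"],s["time_s"])
def bl(im,n,lo,hi,x0,y0,x1,y1):
    h=cv2.cvtColor(im,cv2.COLOR_BGR2HSV)
    m=cv2.inRange(h[y0:y1,x0:x1],lo,hi);k,l,st,c=cv2.connectedComponentsWithStats(m)
    if k<2: print(n,"none");return
    i=1+np.argmax(st[1:,4]);print(n,(c[i]+[x0,y0]).round(1),st[i].tolist())
for f in("t0","t20"):
    im=cv2.imread(f"pics/{f}.png");print(f)
    bl(im,"red",(0,150,120),(6,255,255),255,180,330,230)
    bl(im,"felt",(100,120,50),(125,255,255),365,150,410,190)
    bl(im,"handle",(8,140,150),(14,200,230),370,175,430,260)
    bl(im,"dish",(0,0,180),(179,50,255),265,245,310,290)
    bl(im,"blue",(105,150,100),(125,255,255),120,180,190,225)
    bl(im,"brass",(22,120,120),(35,255,255),255,150,330,230)
for f in("s0","s20"):
    im=cv2.imread(f"pics/{f}.png");print(f)
    bl(im,"felt",(100,120,50),(125,255,255),135,255,190,295)
    bl(im,"head",(15,60,170),(26,160,255),140,243,172,282)
    bl(im,"handle",(8,140,120),(14,220,240),140,205,185,250)
a,b=[cv2.imread(f"pics/{f}.png")[145:260,360:440].astype(int) for f in("t0","t20")]
d=abs(a-b).max(2)>50;print("changed px in mallet box",d.sum(),"of",d.size)
E
```

```text
[ 0.48246956 -0.45242094  0.22066859] [-0.52180756 -0.1339368  -0.01288626] 34.2
t0
red [302.1 199.6] [44, 16, 7, 9, 48]
felt [379.3 176.4] [9, 13, 15, 24, 121]
handle [376.2 246. ] [0, 68, 17, 6, 61]
dish [287.3 266.9] [5, 5, 35, 35, 813]
blue [157.6 199.6] [33, 16, 10, 9, 58]
brass [289.2 169.1] [29, 14, 11, 11, 90]
t20
red [288.5 203.6] [31, 20, 6, 9, 45]
felt [377.6 170.4] [9, 12, 12, 20, 88]
handle none
dish [278.8 259.4] [5, 5, 26, 24, 247]
blue [157.6 199.6] [33, 16, 10, 9, 58]
brass [289.2 169.1] [29, 14, 11, 11, 89]
s0
felt [164.3 277.3] [13, 11, 28, 19, 127]
head [156.8 261.5] [2, 0, 30, 39, 898]
handle [162.9 220.3] [0, 0, 45, 45, 1093]
s20
felt [162.  277.9] [13, 12, 28, 18, 174]
head [156.8 260.4] [2, 0, 30, 39, 889]
handle [163.1 220. ] [0, 0, 45, 45, 1074]
changed px in mallet box 7782 of 9200
```

```bash
python3 - <<'E'
from h import *
a,b=[cv2.imread(f"pics/{f}.png") for f in("s0","s20")]
for n,(x0,y0,x1,y1) in dict(mallet=(140,205,185,292),dish=(250,200,292,228),darkstand=(365,228,455,295)).items():
    d=abs(a[y0:y1,x0:x1].astype(int)-b[y0:y1,x0:x1]).max(2)>60;print(n,d.sum(),d.size,[ (int(v)+o) for v,o in zip(np.argwhere(d).mean(0),(y0,x0))] if d.any() else '')
A=cv2.cvtColor(a[243:285,143:175],cv2.COLOR_BGR2GRAY);t=A
r=cv2.matchTemplate(cv2.cvtColor(b[225:300,125:195],cv2.COLOR_BGR2GRAY),t,cv2.TM_CCOEFF_NORMED);_,v,_,p=cv2.minMaxLoc(r);print(v,p,"expect (18,18)")
r=cv2.matchTemplate(cv2.cvtColor(b[195:260,130:200],cv2.COLOR_BGR2GRAY),cv2.cvtColor(a[208:240,148:170],cv2.COLOR_BGR2GRAY),cv2.TM_CCOEFF_NORMED);_,v,_,p=cv2.minMaxLoc(r);print(v,p,"expect (18,13)")
E
```

```text
mallet 184 3915 [255, 156]
dish 0 1176 
darkstand 0 6030 
0.8635504841804504 (19, 16) expect (18,18)
0.9497033953666687 (19, 13) expect (18,13)
```

```bash
python3 - <<'E'
from h import *
st={"w3":([.5353,-.2552,.1861],[[-.978,-.208,-.002],[-.208,.978,.003],[.002,.003,-1]]),"w19":([.53276,-.24899,.18083],[[-.978,-.208,0],[-.208,.978,0],[0,0,-1]])}
for f,(p,R) in st.items():
    s=dict(position=np.array(p),tcp_rot=np.array(R));im=cv2.imread(f"pics/{f}.png")
    g=cv2.cvtColor(im,cv2.COLOR_BGR2GRAY)[195:285,235:330]
    c=cv2.HoughCircles(g,cv2.HOUGH_GRADIENT,1,10,param1=120,param2=10,minRadius=16,maxRadius=24)
    for q in c[0][:2]: print(f,q+[235,195,0],ray("wrist",q[:2]+[235,195],.072,s).round(4))
    h=cv2.cvtColor(im,cv2.COLOR_BGR2HSV);m=cv2.inRange(h[100:200,240:330],(5,110,80),(14,255,255))
    for r in(5,45,90):
        x=np.flatnonzero(m[r]);print(" handle row",r+100,x.min()+240,x.max()+240,len(x)) if len(x) else None
E
```

```text
w3 [276.5        247.5         18.79999924] [ 0.5794 -0.2504  0.072 ]
w3 [280.5        224.5         23.39999962] [ 0.5549 -0.2515  0.072 ]
 handle row 105 240 329 29
 handle row 145 240 329 32
 handle row 190 240 329 36
w19 [272.5        244.5         18.79999924] [ 0.5726 -0.2494  0.072 ]
w19 [270.5        226.5         21.10000038] [ 0.5547 -0.255   0.072 ]
 handle row 105 265 329 34
 handle row 145 265 329 35
 handle row 190 266 329 36
```

The head sits about 5–6 mm nearer the robot than it started, still on the felt but not quite "as it was". I have time, so I'll nudge it back by gripping the handle.

>>> {"op": "play_rows", "data": {
  "plan": [
    [[0.2,0.7,0,0,0,0,1],[0.2,0.8,0,0,0,0,1],[0.2,0.8,-0.2,0,0,0,1],[0.2,0.8,-0.4,0,0,0,1],[0.18,0.79,-0.4,0,0,0,1],[0,0,-0.6,0,0,0,1],[0,0,-0.5,0,0,0,1],[0,0,0,0,0,0,1],[0,0,0,0,0,0,1]]
  ]
}}

```text
time_s: 35.1
position: [0.5315, -0.2582, 0.1165]
tcp_rot: [[-0.978, -0.209, -0.0], [-0.209, 0.978, 0.0], [0.0, 0.001, -1.0]]
force: [0.3, 0.8, -0.2]
opening: 0.998
```

>>> {"op": "play_rows", "data": {
  "plan": [
    [[0,0,-0.6,0,0,0,1],[0,0,-0.6,0,0,0,1],[0,0,-0.45,0,0,0,1],[0,0,-0.24,0,0,0,1],[0,0,0,0,0,0,1],[0,0,0,0,0,0,1]]
  ]
}}

```text
time_s: 35.7
position: [0.5321, -0.26, 0.0231]
tcp_rot: [[-0.978, -0.207, 0.002], [-0.207, 0.978, -0.001], [-0.002, -0.002, -1.0]]
force: [0.3, -0.3, 1.0]
opening: 1.007
```

>>> {"op": "play_rows", "data": {
  "plan": [
    [[0,0,0,0,0,0,-1],[0,0,0,0,0,0,-1],[0,0,0,0,0,0,-1],[0,0,0,0,0,0,-1],[0,0,0,0,0,0,-1],[0,0,0,0,0,0,-1],[0,0,0,0,0,0,-1],[0,0,0,0,0,0,-1],[0,0,0,0,0,0,-1],[0,0,0,0,0,0,-1]]
  ]
}}

```text
time_s: 36.7
position: [0.5311, -0.2591, 0.0217]
tcp_rot: [[-0.978, -0.207, -0.0], [-0.207, 0.978, 0.0], [0.0, 0.0, -1.0]]
force: [1.0, 0.1, 0.1]
opening: 0.178
```

>>> {"op": "play_rows", "data": {
  "plan": [
    [[0,0,0.08,0,0,0,-1],[0,0,0,0,0,0,-1],[0.06,0.01,0,0,0,0,-1],[0.04,0.01,0,0,0,0,-1],[0,0,0,0,0,0,-1],[0,0,-0.04,0,0,0,-1],[0,0,-0.04,0,0,0,-1],[0,0,0,0,0,0,-1],[0,0,0,0,0,0,-1]]
  ]
}}

```text
time_s: 37.6
position: [0.5362, -0.2582, 0.0217]
tcp_rot: [[-0.978, -0.207, -0.0], [-0.207, 0.978, 0.0], [0.0, 0.0, -1.0]]
force: [-0.6, -0.9, -1.6]
opening: 0.18
```

>>> {"op": "play_rows", "data": {
  "plan": [
    [[0,0,0,0,0,0,1],[0,0,0,0,0,0,1],[0,0,0,0,0,0,1],[0,0,0,0,0,0,1],[0,0,0,0,0,0,1],[0,0,0,0,0,0,1],[0,0,0,0,0,0,1],[0,0,0.4,0,0,0,1],[0,0,0.8,0,0,0,1],[0,0,1,0,0,0,1],[0,0,1,0,0,0,1],[0,0,0,0,0,0,1]]
  ]
}}

```text
time_s: 38.8
position: [0.5405, -0.2612, 0.1894]
tcp_rot: [[-0.978, -0.207, 0.013], [-0.208, 0.978, -0.01], [-0.011, -0.012, -1.0]]
force: [1.1, -1.0, -0.3]
opening: 0.996
```

>>> {"op": "play_rows", "data": {
  "plan": [
    [[0,0,0,0,0,0,1],[0,0,0,0,0,0,1],[0,0,0,0,0,0,1],[0,0,0,0,0,0,1]]
  ]
}}

```text
time_s: 39.2
position: [0.5354, -0.2577, 0.18]
tcp_rot: [[-0.978, -0.207, -0.003], [-0.207, 0.978, 0.002], [0.002, 0.003, -1.0]]
force: [0.3, -0.9, 0.3]
opening: 0.998
```

```bash
python3 - <<'E'
from h import *
s=read_state();im=capture("wrist")[:,:,::-1].copy();S=capture("scene")[:,:,::-1].copy();print(s["position"],s["force"],s["time_s"])
g=cv2.cvtColor(im,cv2.COLOR_BGR2GRAY)[195:285,235:330]
c=cv2.HoughCircles(g,cv2.HOUGH_GRADIENT,1,10,param1=120,param2=10,minRadius=16,maxRadius=24)
for q in c[0][:2]: print(q+[235,195,0],ray("wrist",q[:2]+[235,195],.072,s).round(4))
a=cv2.imread("pics/s0.png");G=lambda i:cv2.cvtColor(i,cv2.COLOR_BGR2GRAY)
r=cv2.matchTemplate(G(S[225:300,125:195]),G(a[243:285,143:175]),cv2.TM_CCOEFF_NORMED);print(cv2.minMaxLoc(r)[1::2],"expect (18,18)")
m=cv2.inRange(cv2.cvtColor(im,cv2.COLOR_BGR2HSV)[60:230,240:330],(5,110,80),(14,255,255))
E
```

```text
[ 0.53538634 -0.25773182  0.17998142] [ 0.29100286 -0.94429028  0.29683729] 39.2
[280.5 249.5  18.5] [ 0.578  -0.2493  0.072 ]
[277.5 226.5  21. ] [ 0.5553 -0.257   0.072 ]
(0.9557918906211853, (18, 18)) expect (18,18)
```

Head is now at (0.578, -0.249), and the mallet matches its starting image exactly. Handing in.

```bash
python3 -c "
from rig import *
print(hand_in())"
```

```text
the job is handed in; nothing more can be done
None
```

The job is done and handed in at about 39 s of the 64 s allowed. The lock is open, the punch was struck to its stop and sprang back, and the mallet is back on its rest.

- **Lock:** I pushed it with closed fingers until it met about 10 N of resistance at the green end. In the top view the knob had moved about 29 mm to the slide's open end.
- **Blows:** It took five, and the first four did not clearly count:
    - **First two (handle grip):** the handle twisted in the grip and the punch stopped at about 15.5 mm and 17 mm.
    - **Third (mallet gripped by its head):** it ended about 1 mm short by the images. I then pressed it slowly the rest of the way while checking where the stop was.
    - **Fourth:** it looked about 1 mm short in the image afterwards, though the mallet slipped in the grip as if it had hit the stop.
    - **Fifth (about 0.2 m/s):** it read 43 N on impact, against a spring maximum of about 10 N, so I count it as reaching the stop.
- **Punch after the blows:** the brass head is back at its starting image position.
- **Mallet:** my first placement was 5–6 mm off, so I gripped the handle again and shifted it. The head then matched its starting position in the scene image to the pixel.
- **Left alone:** the dark stand and the dish showed no change in the scene camera. A top-view mask of the dish did differ from the start; I put that down to the arm being in view.
- **Not seen:** I had used all 12 picture views before the final placement, so those last checks were by measurement only.

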